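# Pack brass blanks home in a feed tube

## Task

A brass blank has hung up part-way down the clear feed tube on the bench. Drop the other tall brass blank in on top of it, then take the packing rod from its wooden block and with it push both blanks down until they sit one on the other, hard against the end stop, bearing down firmly for a moment (about 15 N) but never with more than 25 N on the blanks. Finally stand the rod back in its block and leave the other things on the bench where they are.

Things in the scene. Friction and masses are not known exactly. Their poses are not given: they have to be found in the camera images.
- tube: Fixed upright feed tube of clear plastic, outside diameter 41 mm, bore 33 mm, open at the top with a flared aluminium mouth ring about 50 mm across, 146 mm high over all, on a dark steel foot plate 90 x 80 x 12 mm. Origin at the bench surface under the tube's axis; z up along the axis. A small aluminium clamp with a thumb screw stands on the foot on the -x side, up to 42 mm high.
- tube_mouth (a point): Centre of the tube's mouth, on its axis in the plane of its flared rim, 146 mm above the bench. Below, from 20 to 96 mm above the bench, two white sprung strips on the tube's +y and -y sides grip the blanks from the sides: sliding them down takes roughly 2 to 8 N (friction varies).
- stop_face (a point): Centre of the top face of the end stop inside the tube, on which the lowest blank must bottom out. The stop is locked, but set differently each time, 18 to 30 mm above the bench; its rubber face gives about 1 mm for each 12 N.
- hung_blank: Brass cylinder, diameter 28 mm, height 34 mm, 90 g, upright inside the tube, gripped by the strips some 18 to 40 mm above the end stop. Origin at the centre of its underside, z up along its axis.
- loose_blank: Brass cylinder of the same size (diameter 28 mm, height 34 mm, 90 g, rims eased by 1.5 mm), standing upright on the bench. Origin at the centre of its underside, z up along its axis.
- rod: Packing rod, 142 mm long, about 0.14 kg, standing in its wooden block. Origin at the centre of its flat foot, z up. Steel foot 22 mm across for the first 10 mm, steel shank 14 mm across up to 85 mm, wooden collar 34 mm across from 85 to 91 mm, round wooden grip 25 mm across from 91 to 136 mm, top flange 32 mm across to 142 mm. In the block its foot is 8 mm above the bench.
- rod_block: Fixed wooden block 70 x 70 x 60 mm with one vertical hole in its middle, 27 mm wide, 52 mm deep, with a 3 mm chamfer. Origin at the bench under the centre of the hole, z up.
- block_mouth (a point): Centre of the hole's mouth in the block's top face, 60 mm above the bench.
- loupe: Bystander: short black plastic ring, diameter 32 mm, 24 mm high. Origin at the centre of its underside.
- low_blank: Bystander: flat brass disc, diameter 32 mm, 10 mm high, not to be used. Origin at the centre of its underside.
- mandrel: Bystander: lying tapered steel ring mandrel with a wooden handle, about 195 mm long along its x, 23 mm thick. Origin at the bench near its middle.
- jar: Bystander: glass jar, diameter 56 mm, 70 mm high. Origin at the centre of its underside.
- mug: Bystander: white mug, diameter 72 mm, 85 mm high. Origin at the centre of its underside.
- pliers: Bystander: lying pliers, about 175 mm long along their x. Origin near the pivot, at the bench.
- driver: Bystander: lying screwdriver with a red handle, about 200 mm long along its x. Origin at the bench under it.
Not all that is in view belongs to the job. Leave any green look-alike of the rod alone. Leave any green look-alike of the loose_blank alone.

How it is judged:
By the outcome, as a careful person would: the job done as asked, in the order asked, and still so for the second after the job is handed in, with the robot touching nothing.
It also fails if it takes over 69 s, if anything falls off the work surface, if the arm or the gripper's body presses on something with over 40 N, if the wrist force passes 120 N, or if a joint passes its speed limit or range.

## Robot

A 6-joint arm with a two-finger parallel gripper is mounted at the origin on the work surface. World frame = base frame: x ahead of the robot, y to its left, z up, the work surface at z = 0. Lengths are in m, angles in rad, forces in N, time in s.
With the tool pointing down it reaches from about 0.325 to 0.875 m from the base axis. Payload 4.4 kg.
Tool frame: the origin (TCP) lies where the fingers leave the gripper's body, on its centre line; the fingertips stand 73 mm ahead of it and the grasp point (between the pads) lies 54 mm ahead of it; x points along the fingers, y is the direction in which the jaws open and shut, and the axes are right-handed (so a half turn about x gives the same grasp; the last joint's range is limited). The gripper opens to 85 mm and grips with 20 to 120 N. Pads are 22 mm wide; open, the fingers measure 114 mm over their backs; the gripper's body (76 mm by 85 mm) begins 54 mm behind the grasp point. The pads swing forward as they close: fully open they stand 13 mm farther back than shut.
Start: joints at [-1.395, 0.207, 1.542, -0, 1.393, -0.15], TCP at [0.184, -0.545, 0.304] pointing down, gripper open.
Joint ranges: [-2.73, 2.73], [-0.86, 2.22], [0.23, 2.46], [-1.11, 4.25], [0.08, 2.63], [-2.82, 2.82]. Speed limits (rad/s): [2.79, 2.79, 3.14, 3.14, 3.14, 3.14].

## Interface

Orientations are given as a rotation vector (axis times angle).
In Python, from cell import r gives the robot as it stands.
- The arm moves only by the tool jog_arm, never from a script. Its argument "deltas" is a list that holds one entry, the list of rows, each a list of 6 numbers: the shift along the tool's x, y, z in cm, then the turn, a rotation vector about the tool's x, y, z in rad. A call has 1 to 10 rows; each row is the pose to reach, as a shift and turn from the pose commanded when the call began, along the tool's axes at that moment; what a row does not reach only later rows make up. A row lasts 1/12 s, in which the tool goes at most 41.7 mm and 7.16 degrees, less where a joint would pass 70% of its speed; a pose out of reach is approached as far as the arm can. A call with a gripper value outside its range is refused whole. "gripper" is the opening, from 0 (shut) to 1 (fully open), set as the call begins (left out, the last holds). The fingers move at their own pace and stop on an object; "force" is the grip in N (left out, the last holds). Time passes only in rows, so rows that repeat a pose let the fingers close. It gives the time, the measured TCP pose, the force and the opening at its end, in the units of the state.
- r.get_state(): the state, without advancing time (a new reading comes with each control period).
- r.grab_frame(name): name is "scene" or "top" or "wrist"; returns a dict with "frame" (480x640x3 uint8, red, green, blue), "depth" (480x640 float32, m along the optical axis (not along the pixel's ray), 0 where there is no reading), "vfov" (degrees; the focal length in pixels is half the picture's height over the tangent of half this angle, whatever the lens; pixels are square), "cx", "cy" (the principal point, pixels), "k1" (the pictures are not rectified: a ray, as slopes to the right and down, at radius r is drawn at 1 + k1 r^2 times it, then the intrinsics apply), "R" (3x3) and "t" (3): a world point X has camera coordinates R X + t; the wrist camera has in their place "hand_eye" (4x4, takes a point from camera to tool coordinates, whose origin is the TCP and whose axes are the tool frame's). Camera axes: x right, y down, z forward; pixel columns grow to the right and rows downward; lengths in m; the calibration is good to about 2 mm. A picture is of the moment at which its call begins: read the wrist's pose just before it.
- r.job_done(): hands the job in, once; it reports no verdict.
The state is a dict: "time_s": time; "joints": joint angles; "dq": joint speeds; "joint_efforts": joint torques, N m; "eef_pos": TCP position; "eef_rot": TCP orientation; "contact_force": force on the tool from outside, world axes, zero at the start; "wrist_torque": the same for the moment, N m; "opening": finger opening in m.
Only numpy, scipy, OpenCV 4.12 (cv2) and the standard library are available. Lean on these libraries where they do the work, as an engineer would, in place of code of your own. Each camera call takes 0.05 s, during which the arm holds its last target. There are 200 camera calls.

## Working session

There is one attempt and no reset: what is moved stays moved. The work goes in short steps, Python scripts to look and compute and a tool call to move; the robot and the scene stay as the last step left them, time stands still between calls to the robot, and variables do not carry over. Pictures are saved under pics/ and viewed, about 8 in all and at most 12, crops included, and the job is handed in when it is done.

Besides the shell and the picture viewer there is one more tool, called after ">>>" in YAML: its name, and indented under it one key for each argument. jog_arm: Moves the arm, as the interface text tells. Its arguments: {"type":"object","properties":{"deltas":{"type":"array"},"gripper":{"type":"number"},"force":{"type":"number"}},"required":["deltas"]}

```bash
mkdir -p pics
cat > h.py <<'E'
import numpy as np, cv2
from scipy.spatial.transform import Rotation as Ro
from cell import r
def f(d): return 240/np.tan(np.radians(d["vfov"])/2)
def cloud(d,st=None):
    F=f(d);v,u=np.mgrid[0:480,0:640].astype(float)
    p=np.stack([(u-d["cx"])/F,(v-d["cy"])/F],-1); q=p.copy()
    for _ in range(8): q=p/(1+d["k1"]*(q**2).sum(-1,keepdims=True))
    Z=d["depth"][...,None]; X=np.concatenate([q*Z,Z],-1)
    if "R" in d: return (X-np.array(d["t"]))@np.array(d["R"])
    H=np.array(d["hand_eye"]); X=X@H[:3,:3].T+H[:3,3]
    return X@Ro.from_rotvec(st["eef_rot"]).as_matrix().T+np.array(st["eef_pos"])
def proj(d,P,st=None):
    P=np.atleast_2d(P)
    if "R" in d: X=P@np.array(d["R"]).T+np.array(d["t"])
    else:
        H=np.array(d["hand_eye"]); X=((P-st["eef_pos"])@Ro.from_rotvec(st["eef_rot"]).as_matrix()-H[:3,3])@H[:3,:3]
    s=X[:,:2]/X[:,2:]; s=s*(1+d["k1"]*(s**2).sum(1,keepdims=True))
    return s*f(d)+[d["cx"],d["cy"]]
def grab(n,save=None):
    st=r.get_state(); d=r.grab_frame(n)
    if save: cv2.imwrite("pics/"+save,d["frame"][...,::-1])
    return d,cloud(d,st),st
E
python3 - <<'E'
from h import *
s=r.get_state(); print({k:np.round(v,3).tolist() for k,v in s.items()})
print(Ro.from_rotvec(s["eef_rot"]).as_matrix().round(3))
for n in("top","scene"):
    d,X,_=grab(n,n+".png"); np.savez(n,X=X,fr=d["frame"]); print(n,d["vfov"],d["k1"],np.round(-np.array(d["R"]).T@d["t"],3),(d["depth"]==0).mean())
E
```

```text
{'time_s': 0.0, 'joints': [-1.395, 0.207, 1.543, -0.0, 1.393, -0.15], 'dq': [0.001, 0.0, 0.0, -0.0, 0.001, 0.001], 'joint_efforts': [0.001, -38.303, -29.16, -0.0, 0.01, 0.0], 'eef_pos': [0.184, -0.544, 0.303], 'eef_rot': [2.046, 0.339, -2.046], 'contact_force': [0.866, -0.758, -0.692], 'wrist_torque': [-0.01, -0.049, -0.056], 'opening': 0.085}
[[-0.     0.32  -0.947]
 [ 0.002 -0.947 -0.32 ]
 [-1.    -0.002 -0.   ]]
top 51.86676490050283 -0.05139100665323644 [ 0.449 -0.065  1.115] 0.0040462239583333335
scene 53.300730954073025 -0.1039363270388199 [ 1.039 -0.55   0.77 ] 0.003912760416666667
```

View pics/top.png

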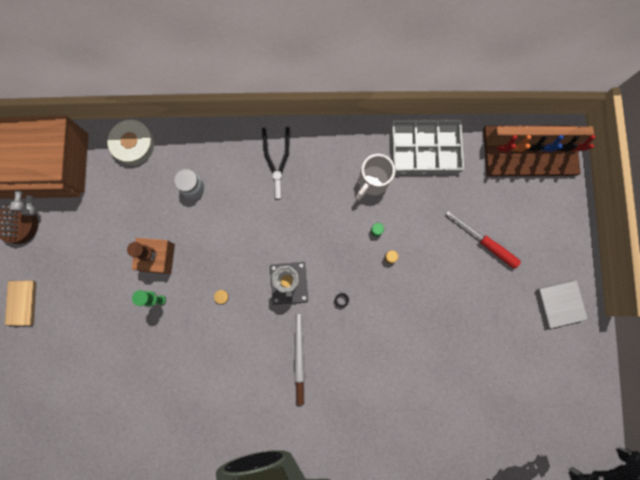

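View pics/scene.png

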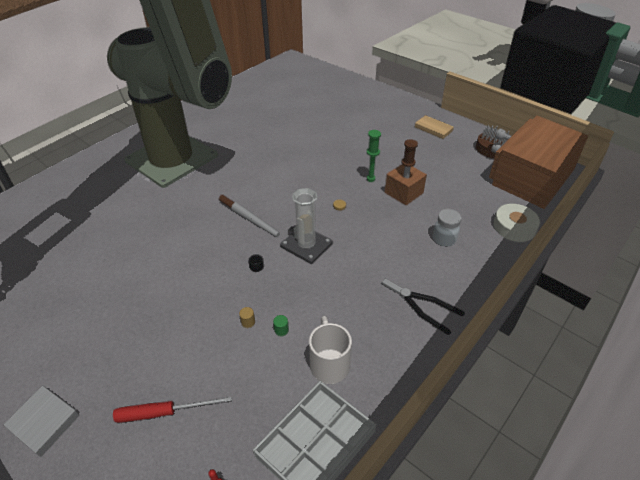

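The top view shows the tube at (288,282), the loose blank at (391,257), the rod's flange at (138,250) and its block near (152,256). The green decoys are at (377,229) and (148,298). Next I'll get positions from depth.

Run:
```python
from h import *
def fit(X,m,name):
    P=X[m]; 
    if len(P)<4: print(name,len(P));return
    c,rad=cv2.minEnclosingCircle(P[:,:2].astype(np.float32)); print(name,len(P),"mean",P.mean(0).round(4),"mec",np.round(c,4),round(rad,4),"z",P[:,2].min().round(3),P[:,2].max().round(3))
T=np.load("top.npz")["X"];S=np.load("scene.npz")["X"]
def near(X,u,v):return X[v,u]
for n,u,v,h,zl in(("blank",391,257,18,(.028,.045)),("tubeRim",288,275,24,(.135,.155)),("blockTop",152,256,30,(.055,.066)),("rodTop",136,250,20,(.13,.17)),("foot",288,283,30,(.008,.018)),("loupe",342,300,14,(.018,.03)),("low",221,297,12,(.006,.014)),("greenblank",377,229,14,(.028,.045)),("greenrod",142,298,14,(.12,.17))):
    W=T[v-h:v+h,u-h:u+h]; m=(W[...,2]>zl[0])&(W[...,2]<zl[1]); print(T[v,u].round(3),end=' '); fit(W,m,n)
    # scene, same world region
    c=T[v,u,:2]; m=(np.hypot(S[...,0]-c[0],S[...,1]-c[1])<.06)&(S[...,2]>zl[0])&(S[...,2]<zl[1]); fit(S,m,"   scene")
W=T[226:286,122:182];m=(W[...,2]>.055)&(W[...,2]<.066);print("block rect",cv2.minAreaRect(W[m][:,:2].astype(np.float32)))
```

```text
[ 0.57  -0.233  0.039] blank 126 mean [ 0.5729 -0.2344  0.0346] mec [ 0.5731 -0.2342] 0.0142 z 0.028 0.04
   scene 161 mean [ 0.5776 -0.236   0.0331] mec [ 0.5921 -0.224 ] 0.036 z 0.028 0.036
[ 0.53  -0.009  0.085] tubeRim 328 mean [ 0.5191 -0.0042  0.1435] mec [ 0.5185 -0.0048] 0.0264 z 0.135 0.151
   scene 249 mean [ 0.5168 -0.003   0.1422] mec [ 0.52   -0.0057] 0.027 z 0.135 0.148
[0.577 0.287 0.058] blockTop 757 mean [0.578  0.2859 0.0609] mec [0.5805 0.2919] 0.0496 z 0.055 0.066
   scene 457 mean [0.5843 0.2858 0.0594] mec [0.5826 0.2892] 0.0497 z 0.055 0.066
[0.578 0.288 0.151] rodTop 219 mean [0.58   0.2902 0.1499] mec [0.5807 0.2915] 0.0169 z 0.13 0.158
   scene 158 mean [0.5835 0.2873 0.1456] mec [0.5814 0.2899] 0.018 z 0.13 0.155
[ 0.514 -0.009  0.08 ] foot 830 mean [ 0.5146 -0.01    0.0129] mec [ 0.5285 -0.0098] 0.0685 z 0.008 0.018
   scene 708 mean [ 0.5301 -0.0154  0.0124] mec [ 0.5178 -0.0078] 0.0562 z 0.008 0.018
[ 0.479 -0.125 -0.001] loupe 88 mean [ 0.4798 -0.1226  0.0242] mec [ 0.4802 -0.1223] 0.0159 z 0.018 0.029
   scene 107 mean [ 0.4816 -0.1241  0.0228] mec [ 0.4812 -0.1247] 0.0169 z 0.018 0.028
[0.489 0.144 0.013] low 149 mean [0.4899 0.1446 0.0105] mec [0.4846 0.1419] 0.0217 z 0.006 0.014
   scene 97 mean [0.4922 0.1442 0.0099] mec [0.4904 0.1461] 0.0184 z 0.006 0.014
[ 0.633 -0.205  0.036] greenblank 128 mean [ 0.635  -0.2049  0.034 ] mec [ 0.6353 -0.2054] 0.0142 z 0.029 0.039
   scene 192 mean [ 0.6295 -0.2116  0.033 ] mec [ 0.6152 -0.2173] 0.038 z 0.028 0.037
[0.484 0.275 0.145] greenrod 227 mean [0.484  0.2794 0.1413] mec [0.4839 0.2804] 0.0166 z 0.121 0.147
   scene 149 mean [0.4883 0.275  0.1368] mec [0.4856 0.2792] 0.0175 z 0.121 0.145
block rect ((0.5804637670516968, 0.29134654998779297), (0.0713055431842804, 0.07061508297920227), 84.01959228515625)
```

```bash
cat >> h.py <<'E'
def to(*P):
    s=r.get_state(); R=Ro.from_rotvec(s["eef_rot"]).as_matrix()
    for p in P: print("cm",((np.array(p)-s["eef_pos"])@R*100).round(2))
E
python3 -c "
from h import *
to([.573,-.234,.2])"
```

```text
cm [ 10.33 -16.92 -46.79]
```

>>> jog_arm:
  deltas:
    - [[10.33, -16.92, -46.79, 0, 0, 0], [10.33, -16.92, -46.79, 0, 0, 0], [10.33, -16.92, -46.79, 0, 0, 0], [10.33, -16.92, -46.79, 0, 0, 0], [10.33, -16.92, -46.79, 0, 0, 0], [10.33, -16.92, -46.79, 0, 0, 0], [10.33, -16.92, -46.79, 0, 0, 0], [10.33, -16.92, -46.79, 0, 0, 0], [10.33, -16.92, -46.79, 0, 0, 0], [10.33, -16.92, -46.79, 0, 0, 0]]
  gripper: 1

```text
time_s: 0.93
eef_pos: [0.5041, -0.2887, 0.2183]
eef_rot: [2.045, 0.337, -2.046]
contact_force: [0.1, 0.2, -0.9]
opening: 0.0858
```

```bash
python3 -c "
from h import *
to([.573,-.234,.2])"
```

```text
cm [ 1.83 -2.98 -8.28]
```

>>> jog_arm:
  deltas:
    - [[1.83, -2.98, -8.28, 0, 0, 0], [1.83, -2.98, -8.28, 0, 0, 0], [1.83, -2.98, -8.28, 0, 0, 0], [1.83, -2.98, -8.28, 0, 0, 0], [1.83, -2.98, -8.28, 0, 0, 0]]

```text
time_s: 1.35
eef_pos: [0.5716, -0.2354, 0.2001]
eef_rot: [2.043, 0.338, -2.047]
contact_force: [-0.1, 0.2, -0.2]
opening: 0.0853
```

```bash
cat >> h.py <<'E'
def top(X,c,zl,rad=.035,bins=False):
    m=(np.hypot(X[...,0]-c[0],X[...,1]-c[1])<rad)&(X[...,2]>zl[0])&(X[...,2]<zl[1])
    P=X[m]; k,q=cv2.minEnclosingCircle(P[:,:2].astype(np.float32)); print(len(P),"mean",P.mean(0).round(4),"mec",np.round(k,4),round(q,4),"z med",np.median(P[:,2]).round(4))
E
python3 -c "
from h import *
d,X,s=grab('wrist','w1.png')
print(np.round(s['eef_pos'],4),s['opening'],s['time_s'],np.array(d['hand_eye']).round(3))
top(X,[.573,-.234],(.03,.04)); top(X,[.573,-.234],(.015,.04))
to([.573,-.234,.092])"
```

```text
[ 0.5716 -0.2354  0.2001] 0.0852878807814527 1.35 [[-0.    -0.311  0.95  -0.07 ]
 [ 1.    -0.001 -0.    -0.   ]
 [ 0.001  0.95   0.311 -0.081]
 [ 0.     0.     0.     1.   ]]
1252 mean [ 0.5741 -0.2351  0.0338] mec [ 0.5734 -0.2353] 0.0141 z med 0.0339
1447 mean [ 0.5754 -0.2347  0.0323] mec [ 0.5733 -0.2352] 0.0141 z med 0.0337
cm [10.86 -0.16 -0.25]
```

View pics/w1.png

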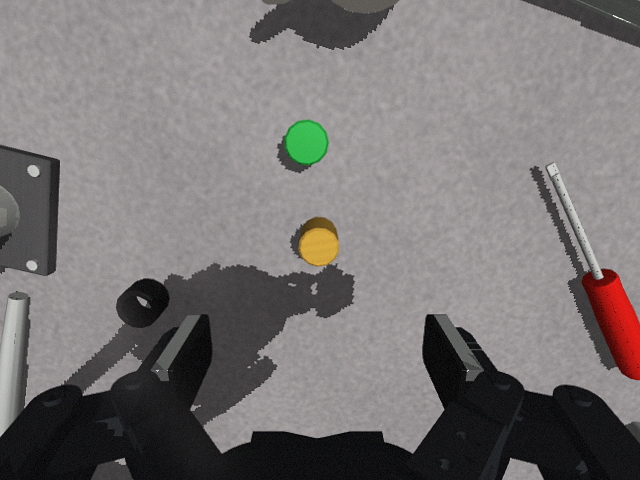

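The brass blank is at pixel (319,240) between the jaws, with the green one beyond it at (306,142). I'll descend.

>>> jog_arm:
  deltas:
    - [[3.5, 0, -0.1, 0, 0, 0], [7, 0, -0.1, 0, 0, 0], [9.5, 0, -0.1, 0, 0, 0], [10.8, 0, -0.1, 0, 0, 0], [10.8, 0, -0.1, 0, 0, 0], [10.8, 0, -0.1, 0, 0, 0]]
  gripper: 0.55

```text
time_s: 1.9
eef_pos: [0.5724, -0.2366, 0.0932]
eef_rot: [2.046, 0.334, -2.047]
contact_force: [0.5, -0.5, 0.8]
opening: 0.0471
```

```bash
python3 -c "
from h import *
to([.5733,-.235,.092])"
```

```text
cm [ 0.12 -0.12 -0.14]
```

>>> jog_arm:
  deltas:
    - [[0.1, -0.12, -0.14, 0, 0, 0], [0.1, -0.12, -0.14, 0, 0, 0]]

```text
time_s: 2.07
eef_pos: [0.5754, -0.2349, 0.0944]
eef_rot: [2.048, 0.332, -2.04]
contact_force: [0.1, 0.6, 0.8]
opening: 0.0465
```

>>> jog_arm:
  deltas:
    - [[0, 0, 0, 0, 0, 0], [0, 0, 0, 0, 0, 0], [0, 0, 0, 0, 0, 0], [0, 0, 0, 0, 0, 0], [0, 0, 0, 0, 0, 0], [0, 0, 0, 0, 0, 0]]
  gripper: 0.1
  force: 40

```text
time_s: 2.57
eef_pos: [0.575, -0.2344, 0.0939]
eef_rot: [2.047, 0.334, -2.042]
contact_force: [-0.9, 0.5, 6.2]
opening: 0.0262
```

>>> jog_arm:
  deltas:
    - [[-3, 0, 0, 0, 0, 0], [-7, 0, 0, 0, 0, 0], [-11, 0, 0, 0, 0, 0], [-15, 0, 0, 0, 0, 0], [-17, 0, 0, 0, 0, 0], [-17, 0, 0, 0, 0, 0]]

```text
time_s: 3.07
eef_pos: [0.5769, -0.2354, 0.2698]
eef_rot: [2.052, 0.327, -2.03]
contact_force: [0.9, -0.3, -0.8]
opening: 0.0258
```

```bash
python3 -c "
from h import *
to([.5187,-.0045,.262])
d,X,s=grab('wrist','w2.png')"
```

```text
cm [  0.55 -23.74  -1.88]
```

View pics/w2.png

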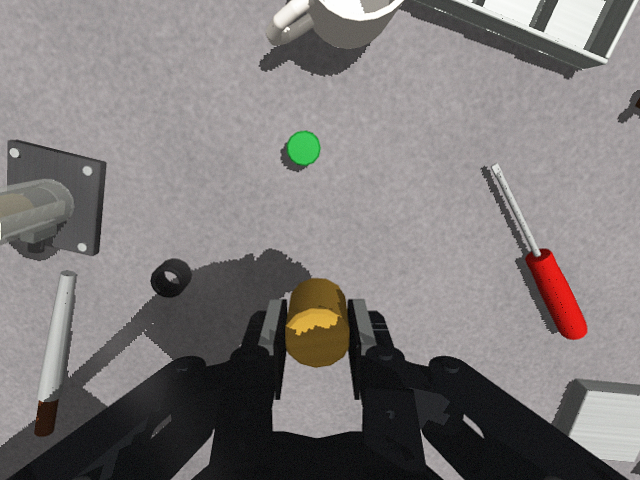

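The blank is held between the fingertips at pixel (318,322). I'll carry it above the tube mouth.

>>> jog_arm:
  deltas:
    - [[0, -23.74, -1.88, 0, 0, 0], [0, -23.74, -1.88, 0, 0, 0], [0, -23.74, -1.88, 0, 0, 0], [0, -23.74, -1.88, 0, 0, 0], [0, -23.74, -1.88, 0, 0, 0], [0, -23.74, -1.88, 0, 0, 0], [0, -23.74, -1.88, 0, 0, 0], [0, -23.74, -1.88, 0, 0, 0], [0, -23.74, -1.88, 0, 0, 0]]

```text
time_s: 3.87
eef_pos: [0.5151, -0.0031, 0.2604]
eef_rot: [2.042, 0.337, -2.048]
contact_force: [-0.8, -0.9, -0.8]
opening: 0.026
```

```bash
cat >> h.py <<'E'
def tool(X,s): return (X-np.array(s["eef_pos"]))@Ro.from_rotvec(s["eef_rot"]).as_matrix()
E
python3 - <<'E'
from h import *
d,X,s=grab('wrist','w3.png'); R=Ro.from_rotvec(s["eef_rot"]).as_matrix()
print(np.round(s['eef_pos'],4)); print(R.round(3))
L=tool(X,s); fr=d["frame"].astype(int)
yel=(fr[...,0]>1.6*fr[...,2])&(fr[...,0]>40)
m=yel&(np.hypot(L[...,1],L[...,2])<.03)&(L[...,0]>.05)&(L[...,0]<.1)
P=L[m]; print(len(P),P.min(0).round(4),P.max(0).round(4))
from scipy.optimize import least_squares
# cylinder side fit: axis c + k*x, radius .014
q=P[(P[:,0]>.064)&(P[:,0]<.09)]
o=least_squares(lambda p:np.hypot(q[:,1]-p[0]-p[2]*(q[:,0]-.08),q[:,2]-p[1]-p[3]*(q[:,0]-.08))-.014,[0,0,0,0],loss='soft_l1',f_scale=.001)
print("cyl",o.x.round(4),np.abs(o.fun).mean())
top(X,[.5187,-.0045],(.139,.152),.032)
to([.5187,-.0045,.262])
for n in("top","scene"):
    d,X,s=grab(n,n+"2.png")
    F=d["frame"].astype(int); yel=(F[...,0]>1.6*F[...,2])&(F[...,0]>40)
    m=(np.hypot(X[...,0]-.519,X[...,1]+.005)<.035)&(X[...,2]>.15)&(X[...,2]<.2)&yel; print(n,m.sum(),X[m].mean(0).round(4) if m.any() else '')
E
```

```text
[ 0.5151 -0.0031  0.2604]
[[-0.003  0.321 -0.947]
 [-0.    -0.947 -0.321]
 [-1.    -0.001  0.002]]
4723 [ 0.0565 -0.0133 -0.0123] [0.092  0.0131 0.0162]
cyl [-0.0003  0.0025  0.0064  0.0014] 0.0002105090042067741
2300 mean [ 0.5257 -0.0043  0.1438] mec [ 0.5195 -0.0053] 0.0265 z med 0.1445
cm [-0.13  0.18 -0.28]
top 0 
scene 75 [ 0.5226 -0.0094  0.1805]
```

View pics/w3.png

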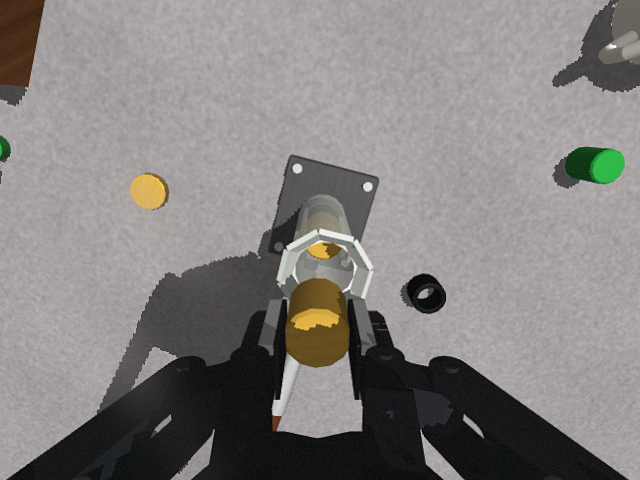

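The blank sits at (318,322) just short of the mouth ring at (325,265). The hung blank's top shows inside the tube. I'll make a small correction and re-measure before inserting.

>>> jog_arm:
  deltas:
    - [[0.5, 0.32, -0.58, 0, 0, 0], [0.5, 0.32, -0.58, 0, 0, 0], [0.5, 0.32, -0.58, 0, 0, 0], [0.5, 0.32, -0.58, 0, 0, 0]]

```text
time_s: 4.35
eef_pos: [0.5223, -0.0046, 0.2566]
eef_rot: [2.045, 0.336, -2.046]
contact_force: [-0.3, -0.5, -1.6]
opening: 0.0257
```

```bash
cat >> h.py <<'E'
from scipy.optimize import least_squares
def rim():
    d,X,s=grab('wrist'); L=tool(X,s); fr=d["frame"].astype(int)
    yel=(fr[...,0]>1.6*fr[...,2])&(fr[...,0]>40)
    q=L[yel&(np.hypot(L[...,1],L[...,2])<.03)&(L[...,0]>.064)&(L[...,0]<.09)]
    o=least_squares(lambda p:np.hypot(q[:,1]-p[0]-p[2]*(q[:,0]-.08),q[:,2]-p[1]-p[3]*(q[:,0]-.08))-.014,[0,0,0,0],loss='soft_l1',f_scale=.001)
    print("t",s["time_s"],"pos",np.round(s["eef_pos"],4),"cyl",o.x.round(4))
    m=(abs(X[...,2]-.1445)<.004)&~yel&(np.hypot(X[...,0]-.5192,X[...,1]+.005)<.03); P=L[m]
    c,q=cv2.minEnclosingCircle(P[:,1:].astype(np.float32)); print("rim in tool y,z",np.round(c,4),round(q,4),len(P)); return d,X,s
E
python3 -c "
from h import *
for _ in range(3): rim()"
```

```text
t 4.35 pos [ 0.5223 -0.0046  0.2566] cyl [-0.0003  0.0025  0.0051  0.0021]
rim in tool y,z [-0.0001  0.0036] 0.0265 1660
t 4.4 pos [ 0.5223 -0.0045  0.2567] cyl [-0.0003  0.0025  0.0011  0.0004]
rim in tool y,z [-0.0001  0.0035] 0.0266 1684
t 4.45 pos [ 0.5223 -0.0043  0.2568] cyl [-0.0003  0.0025  0.0051  0.0049]
rim in tool y,z [0.0002 0.0034] 0.0265 1672
```

>>> jog_arm:
  deltas:
    - [[0.7, 0, 0.07, 0, 0, 0], [1.4, 0, 0.07, 0, 0, 0], [2.1, 0, 0.07, 0, 0, 0], [2.8, 0, 0.07, 0, 0, 0], [3.2, 0, 0.07, 0, 0, 0], [3.2, 0, 0.07, 0, 0, 0], [3.2, 0, 0.07, 0, 0, 0]]

```text
time_s: 5.08
eef_pos: [0.5213, -0.0043, 0.2243]
eef_rot: [2.044, 0.337, -2.046]
contact_force: [0.2, -0.3, -1.0]
opening: 0.026
```

```bash
python3 -c "
from h import *
rim()"
```

```text
t 5.0833 pos [ 0.5213 -0.0043  0.2243] cyl [-0.0003  0.0025  0.0041  0.0016]
rim in tool y,z [0.0007 0.0028] 0.0271 1503
```

No contact and the blank is centred. I'll release it by opening part-way.

>>> jog_arm:
  deltas:
    - [[0, 0, 0, 0, 0, 0], [0, 0, 0, 0, 0, 0], [0, 0, 0, 0, 0, 0], [0, 0, 0, 0, 0, 0], [0, 0, 0, 0, 0, 0], [0, 0, 0, 0, 0, 0]]
  gripper: 0.6

```text
time_s: 5.63
eef_pos: [0.5217, -0.0044, 0.2251]
eef_rot: [2.045, 0.336, -2.045]
contact_force: [0.6, 0.2, -0.1]
opening: 0.051
```

>>> jog_arm:
  deltas:
    - [[-3, 0, 0, 0, 0, 0], [-6, 0, 0, 0, 0, 0], [-9, 0, 0, 0, 0, 0], [-9, 0, 3, 0, 0, 0], [-9, 0, 6, 0, 0, 0], [-9, 0, 6, 0, 0, 0], [-9, 0, 6, 0, 0, 0]]

```text
time_s: 6.22
eef_pos: [0.4638, -0.0237, 0.3149]
eef_rot: [2.046, 0.335, -2.045]
contact_force: [0.5, -0.0, 0.1]
opening: 0.051
```

Run:
```python
from h import *
d,X,s=grab('wrist','w4.png'); print(s["eef_pos"],s["time_s"])
fr=d["frame"].astype(int);yel=(fr[...,0]>1.6*fr[...,2])&(fr[...,0]>40)
m=yel&(np.hypot(X[...,0]-.519,X[...,1]+.005)<.02)
print(m.sum(),np.percentile(X[m][:,2],[5,25,50,75,95]).round(4)); top(X,[.5192,-.005],(.139,.152),.032)
g=(fr[...,0]>1.3*fr[...,2]); m=g&(np.hypot(X[...,0]-.5805,X[...,1]-.291)<.06)&(X[...,2]>.13)
print(m.sum(), X[m].mean(0) if m.any() else 0)
```

```text
[ 0.46377345 -0.02368663  0.31488589] 6.2167
1227 [0.116  0.1172 0.1178 0.1183 0.119 ]
2635 mean [ 0.5188 -0.0056  0.1437] mec [ 0.5187 -0.0057] 0.0265 z med 0.1442
0 0
```

View pics/w4.png

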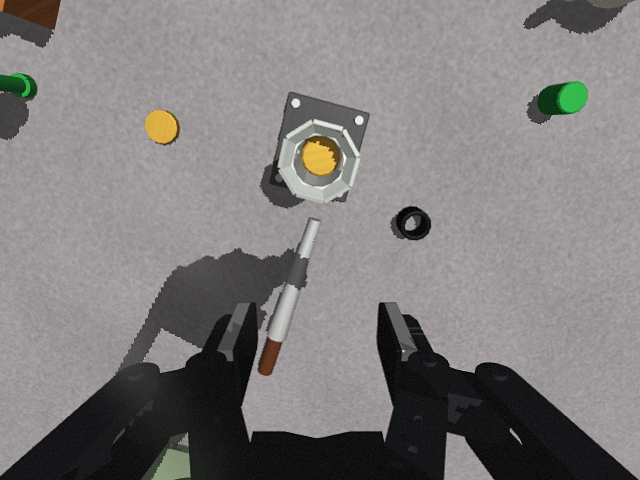

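The blank dropped in flat with its top at about z 0.118, which puts it on the hung blank. Now for the rod.

```bash
python3 -c "
from h import *
to([.5555,.291,.29])"
```

```text
cm [  2.52 -26.92 -18.65]
```

>>> jog_arm:
  deltas:
    - [[2.5, -26.9, -18.6, 0, 0, 0], [2.5, -26.9, -18.6, 0, 0, 0], [2.5, -26.9, -18.6, 0, 0, 0], [2.5, -26.9, -18.6, 0, 0, 0], [2.5, -26.9, -18.6, 0, 0, 0], [2.5, -26.9, -18.6, 0, 0, 0], [2.5, -26.9, -18.6, 0, 0, 0], [2.5, -26.9, -18.6, 0, 0, 0], [2.5, -26.9, -18.6, 0, 0, 0], [2.5, -26.9, -18.6, 0, 0, 0]]

```text
time_s: 7.1
eef_pos: [0.5552, 0.2934, 0.2883]
eef_rot: [2.041, 0.339, -2.044]
contact_force: [-0.0, 0.0, -0.4]
opening: 0.051
```

>>> jog_arm:
  deltas:
    - [[0, 0, 0, 0, 0, 0], [0, 0, 0, 0, 0, 0]]

```text
time_s: 7.27
eef_pos: [0.555, 0.2901, 0.2897]
eef_rot: [2.045, 0.335, -2.046]
contact_force: [-0.1, 0.4, -0.3]
opening: 0.0512
```

Run:
```python
from h import *
d,X,s=grab('wrist','w5.png'); print(s["eef_pos"],s["opening"])
print(Ro.from_rotvec(s["eef_rot"]).as_matrix().round(3))
top(X,[.5805,.291],(.145,.158),.03)
m=(np.hypot(X[...,0]-.5805,X[...,1]-.291)<.06)&(abs(X[...,2]-.06)<.004); print(m.sum(),cv2.minAreaRect(X[m][:,:2].astype(np.float32)))
m=(np.hypot(X[...,0]-.5805,X[...,1]-.291)<.03)&(abs(X[...,2]-.097)<.004); print(m.sum(),X[m].mean(0))
to([.5805,.291,.173])
```

```text
[0.55504029 0.29008845 0.28970687] 0.051218742807127064
[[-0.     0.319 -0.948]
 [-0.    -0.948 -0.319]
 [-1.     0.     0.   ]]
2219 mean [0.5816 0.2927 0.15  ] mec [0.581  0.2922] 0.0161 z med 0.1501
4590 ((0.5808644890785217, 0.29240939021110535), (0.07013662159442902, 0.07011672109365463), 84.64185333251953)
446 [0.58977834 0.29662768 0.09882829]
cm [11.7   0.69 -2.45]
```

View pics/w5.png

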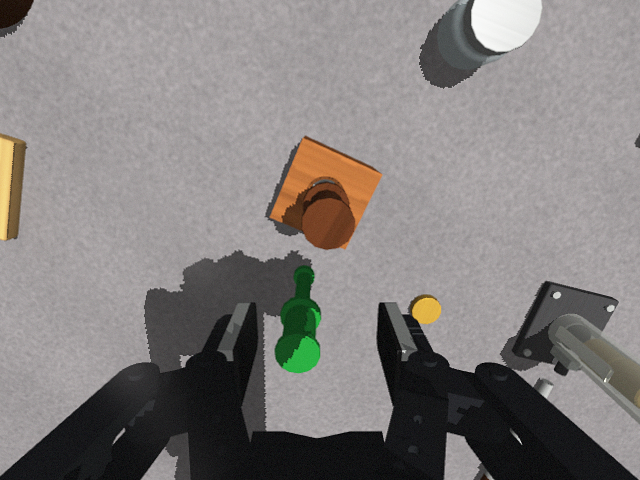

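The rod's flange is at pixel (328,222) on the block; the green rod at (298,350) stays clear of the fingers. I'll move over the rod and lower.

>>> jog_arm:
  deltas:
    - [[0, 0.63, -2.53, 0, 0, 0], [2, 0.63, -2.53, 0, 0, 0], [5, 0.63, -2.53, 0, 0, 0], [8, 0.63, -2.53, 0, 0, 0], [10.5, 0.63, -2.53, 0, 0, 0], [11.5, 0.63, -2.53, 0, 0, 0], [11.5, 0.63, -2.53, 0, 0, 0], [11.5, 0.63, -2.53, 0, 0, 0]]

```text
time_s: 7.98
eef_pos: [0.5812, 0.2923, 0.1755]
eef_rot: [2.046, 0.335, -2.045]
contact_force: [-0.1, -0.7, -0.2]
opening: 0.051
```

```bash
python3 -c "
from h import *
to([.581,.2922,.174])"
```

```text
cm [ 0.15 -0.    0.03]
```

>>> jog_arm:
  deltas:
    - [[0, 0, 0, 0, 0, 0], [0, 0, 0, 0, 0, 0], [0, 0, 0, 0, 0, 0], [0, 0, 0, 0, 0, 0], [0, 0, 0, 0, 0, 0], [0, 0, 0, 0, 0, 0], [0, 0, 0, 0, 0, 0]]
  gripper: 0
  force: 80

```text
time_s: 8.57
eef_pos: [0.5825, 0.2935, 0.178]
eef_rot: [2.051, 0.337, -2.04]
contact_force: [0.3, -0.8, 5.6]
opening: 0.0259
```

>>> jog_arm:
  deltas:
    - [[-1, 0, 0, 0, 0, 0], [-3, 0, 0, 0, 0, 0], [-6, 0, 0, 0, 0, 0], [-9, 0, 0, 0, 0, 0], [-12, 0, 0, 0, 0, 0], [-15, 0, 0, 0, 0, 0], [-17, 0, 0, 0, 0, 0], [-17, 0, 0, 0, 0, 0], [-17, 0, 0, 0, 0, 0]]

```text
time_s: 9.32
eef_pos: [0.5811, 0.2932, 0.3466]
eef_rot: [2.049, 0.337, -2.042]
contact_force: [-0.1, 0.3, -2.6]
opening: 0.0259
```

Run:
```python
from h import *
d,X,s=grab('wrist','w6.png'); print(s["eef_pos"],s["opening"]); print(Ro.from_rotvec(s["eef_rot"]).as_matrix().round(3))
to([.519,-.0053,.342])
np.save("w6X.npy",tool(X,s)); 
for n in("top","scene"):
    d,X,s=grab(n,n+"3.png"); P=X[(np.hypot(X[...,0]-s["eef_pos"][0],X[...,1]-s["eef_pos"][1])<.03)&(X[...,2]>.15)&(X[...,2]<.26)]
    for z in np.arange(.155,.26,.01):
        q=P[abs(P[:,2]-z)<.005]
        if len(q)>3: print(n,z.round(3),len(q),q.mean(0).round(4))
```

```text
[0.58108221 0.29315557 0.34664171] 0.025938747161041407
[[ 0.003  0.32  -0.947]
 [ 0.001 -0.947 -0.32 ]
 [-1.    -0.    -0.003]]
cm [ 0.24 26.28 15.35]
top 0.175 11 [0.5754 0.2825 0.1775]
top 0.185 61 [0.5754 0.2871 0.1848]
top 0.195 17 [0.5747 0.2868 0.196 ]
top 0.205 12 [0.5764 0.2859 0.2055]
top 0.215 18 [0.5753 0.2866 0.2146]
top 0.225 17 [0.5751 0.2868 0.2252]
top 0.235 12 [0.5763 0.2859 0.2337]
scene 0.175 24 [0.5802 0.2838 0.1772]
scene 0.185 45 [0.5795 0.287  0.184 ]
scene 0.195 24 [0.5794 0.2873 0.1954]
scene 0.205 21 [0.5793 0.2865 0.2048]
scene 0.215 28 [0.5805 0.2862 0.2149]
scene 0.225 27 [0.5806 0.2862 0.2251]
scene 0.235 21 [0.5798 0.2857 0.2354]
scene 0.245 26 [0.5798 0.2862 0.2453]
scene 0.255 15 [0.5811 0.2828 0.2549]
```

View pics/w6.png

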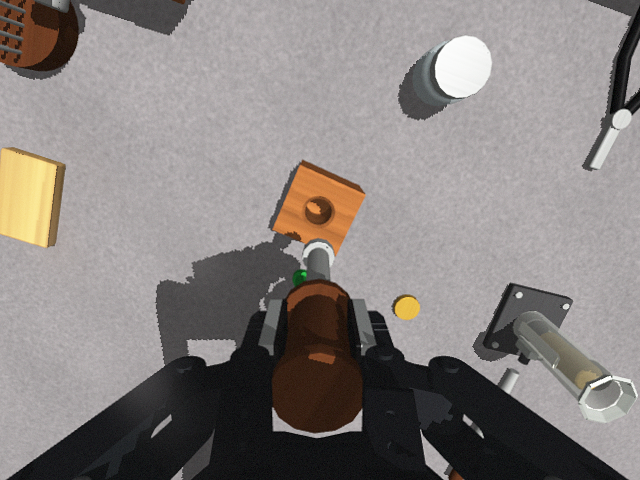

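The rod is held upright, its foot at pixel (318,253), and the empty hole is visible at (319,210). I'll fit the rod's axis in the tool frame.

Run:
```python
from h import *
L=np.load("w6X.npy")
P=L[(np.hypot(L[...,1],L[...,2])<.03)&(L[...,0]>.08)&(L[...,0]<.19)]
q=P[(P[:,0]>.093)&(P[:,0]<.155)]; print(len(q))
def F(q,R):
    return least_squares(lambda p:np.hypot(q[:,1]-p[0]-p[2]*(q[:,0]-.17),q[:,2]-p[1]-p[3]*(q[:,0]-.17))-R,[0,0,0,0],loss='soft_l1',f_scale=.001)
o=F(q,.007);print("shank: y,z at foot, slopes",o.x.round(4),abs(o.fun).mean().round(5))
f_=P[P[:,0]>.158]; print("foot pts",len(f_),f_.mean(0).round(4),f_.min(0).round(4),f_.max(0).round(4), np.histogram(f_[:,0],bins=10))
c=P[(P[:,0]<.15)]
```

```text
632
shank: y,z at foot, slopes [0.0003 0.0029 0.0051 0.0059] 0.00014
foot pts 433 [ 0.1612  0.0003 -0.0024] [ 0.158  -0.0102 -0.0083] [0.1703 0.0112 0.0097] (array([ 35, 206,  96,  19,  15,  17,  14,  17,  13,   1]), array([0.15802099, 0.159245  , 0.16046901, 0.16169303, 0.16291704,
       0.16414105, 0.16536506, 0.16658907, 0.16781308, 0.16903709,
       0.1702611 ]))
```

>>> jog_arm:
  deltas:
    - [[0, 2.6, 1.5, 0, 0, 0], [0, 5.8, 3.3, 0, 0, 0], [0, 9, 5.2, 0, 0, 0], [0, 12.2, 7, 0, 0, 0], [0, 15.4, 8.9, 0, 0, 0], [0, 18.6, 10.7, 0, 0, 0], [0, 21.8, 12.5, 0, 0, 0], [0, 24.5, 14.1, 0, 0, 0], [0, 26.3, 15.1, 0, 0, 0], [0, 26.3, 15.1, 0, 0, 0]]

```text
time_s: 10.3
eef_pos: [0.5204, -0.0081, 0.3425]
eef_rot: [2.043, 0.331, -2.053]
contact_force: [0.6, 1.5, -0.6]
opening: 0.0258
```

>>> jog_arm:
  deltas:
    - [[0, 0, 0, 0, 0, 0], [0, 0, 0, 0, 0, 0], [0, 0, 0, 0, 0, 0]]

```text
time_s: 10.55
eef_pos: [0.5218, -0.0035, 0.344]
eef_rot: [2.043, 0.339, -2.046]
contact_force: [-0.4, 0.4, -0.7]
opening: 0.0258
```

Run:
```python
from h import *
d,X,s=grab('wrist','w7.png'); print(s["eef_pos"],s["contact_force"]); print(Ro.from_rotvec(s["eef_rot"]).as_matrix().round(3))
top(X,[.519,-.005],(.1405,.1485),.032)
L=tool(X,s); m=(abs(X[...,2]-.1445)<.004)&(np.hypot(X[...,0]-.519,X[...,1]+.005)<.032)
P=L[m]; c,q=cv2.minEnclosingCircle(P[:,1:].astype(np.float32)); print("rim tool yz",np.round(c,4),q)
to([.5218,-.0043,.31])
```

```text
[ 0.52180059 -0.00347397  0.34396866] [-0.37586529  0.35739148 -0.65926038]
[[-0.002  0.321 -0.947]
 [ 0.001 -0.947 -0.321]
 [-1.    -0.001  0.001]]
1240 mean [ 0.5226 -0.0045  0.1444] mec [ 0.5188 -0.0055] 0.0264 z med 0.1448
rim tool yz [0.0012 0.0032] 0.026436734944581985
cm [3.42 0.09 0.04]
```

>>> jog_arm:
  deltas:
    - [[1, 0.1, 0, 0, 0, 0], [2, 0.1, 0, 0, 0, 0], [3, 0.1, 0, 0, 0, 0], [4, 0.1, 0, 0, 0, 0], [4.6, 0.1, 0, 0, 0, 0], [5, 0.1, 0, 0, 0, 0], [5, 0.1, 0, 0, 0, 0]]

```text
time_s: 11.18
eef_pos: [0.5216, -0.0054, 0.2933]
eef_rot: [2.043, 0.337, -2.048]
contact_force: [0.3, 0.9, -1.0]
opening: 0.0258
```

>>> jog_arm:
  deltas:
    - [[0.1, 0, 0, 0, 0, 0], [0.2, 0, 0, 0, 0, 0], [0.3, 0, 0, 0, 0, 0], [0.4, 0, 0, 0, 0, 0], [0.5, 0, 0, 0, 0, 0], [0.6, 0, 0, 0, 0, 0], [0.6, 0, 0, 0, 0, 0]]

```text
time_s: 11.77
eef_pos: [0.5222, -0.0055, 0.2887]
eef_rot: [2.045, 0.336, -2.045]
contact_force: [-0.8, 0.1, -0.8]
opening: 0.0259
```

>>> jog_arm:
  deltas:
    - [[0.1, 0, 0, 0, 0, 0], [0.2, 0, 0, 0, 0, 0], [0.3, 0, 0, 0, 0, 0], [0.3, 0, 0, 0, 0, 0]]

```text
time_s: 12.1
eef_pos: [0.5229, -0.0054, 0.2869]
eef_rot: [2.047, 0.336, -2.043]
contact_force: [-0.8, 1.5, 4.9]
opening: 0.0256
```

>>> jog_arm:
  deltas:
    - [[0.1, 0, 0, 0, 0, 0], [0.2, 0, 0, 0, 0, 0], [0.3, 0, 0, 0, 0, 0], [0.3, 0, 0, 0, 0, 0]]

```text
time_s: 12.43
eef_pos: [0.5227, -0.0055, 0.2837]
eef_rot: [2.047, 0.336, -2.043]
contact_force: [-0.4, 0.9, 4.5]
opening: 0.0256
```

>>> jog_arm:
  deltas:
    - [[0.1, 0, 0, 0, 0, 0], [0.2, 0, 0, 0, 0, 0], [0.3, 0, 0, 0, 0, 0], [0.4, 0, 0, 0, 0, 0], [0.5, 0, 0, 0, 0, 0], [0.6, 0, 0, 0, 0, 0], [0.7, 0, 0, 0, 0, 0], [0.8, 0, 0, 0, 0, 0], [0.8, 0, 0, 0, 0, 0]]

```text
time_s: 13.18
eef_pos: [0.5226, -0.0055, 0.2754]
eef_rot: [2.046, 0.336, -2.044]
contact_force: [0.2, 0.3, 4.7]
opening: 0.0257
```

>>> jog_arm:
  deltas:
    - [[0.1, 0, 0, 0, 0, 0], [0.2, 0, 0, 0, 0, 0], [0.3, 0, 0, 0, 0, 0], [0.4, 0, 0, 0, 0, 0], [0.4, 0, 0, 0, 0, 0]]

```text
time_s: 13.6
eef_pos: [0.5225, -0.0055, 0.2712]
eef_rot: [2.046, 0.336, -2.044]
contact_force: [-0.4, 1.5, 4.5]
opening: 0.0257
```

>>> jog_arm:
  deltas:
    - [[0.05, 0, 0, 0, 0, 0], [0.1, 0, 0, 0, 0, 0], [0.15, 0, 0, 0, 0, 0], [0.2, 0, 0, 0, 0, 0], [0.25, 0, 0, 0, 0, 0], [0.25, 0, 0, 0, 0, 0]]

```text
time_s: 14.1
eef_pos: [0.5225, -0.0055, 0.2687]
eef_rot: [2.046, 0.336, -2.044]
contact_force: [-0.7, 0.4, 4.2]
opening: 0.026
```

>>> jog_arm:
  deltas:
    - [[0.05, 0, 0, 0, 0, 0], [0.1, 0, 0, 0, 0, 0], [0.1, 0, 0, 0, 0, 0]]

```text
time_s: 14.35
eef_pos: [0.5224, -0.0055, 0.2676]
eef_rot: [2.046, 0.336, -2.044]
contact_force: [0.4, 1.0, 5.8]
opening: 0.0259
```

>>> jog_arm:
  deltas:
    - [[0.05, 0, 0, 0, 0, 0], [0.1, 0, 0, 0, 0, 0], [0.1, 0, 0, 0, 0, 0]]

```text
time_s: 14.6
eef_pos: [0.5224, -0.0055, 0.2666]
eef_rot: [2.045, 0.336, -2.045]
contact_force: [0.4, 0.0, 4.4]
opening: 0.0253
```

>>> jog_arm:
  deltas:
    - [[0.05, 0, 0, 0, 0, 0], [0.1, 0, 0, 0, 0, 0], [0.13, 0, 0, 0, 0, 0], [0.13, 0, 0, 0, 0, 0]]

```text
time_s: 14.93
eef_pos: [0.5229, -0.0055, 0.2662]
eef_rot: [2.047, 0.336, -2.043]
contact_force: [0.0, 1.4, 7.9]
opening: 0.026
```

>>> jog_arm:
  deltas:
    - [[0.03, 0, 0, 0, 0, 0], [0.05, 0, 0, 0, 0, 0], [0.05, 0, 0, 0, 0, 0]]

```text
time_s: 15.18
eef_pos: [0.5231, -0.0055, 0.2661]
eef_rot: [2.048, 0.336, -2.042]
contact_force: [-1.4, 1.3, 8.1]
opening: 0.0258
```

>>> jog_arm:
  deltas:
    - [[0.04, 0, 0, 0, 0, 0], [0.08, 0, 0, 0, 0, 0], [0.08, 0, 0, 0, 0, 0]]

```text
time_s: 15.43
eef_pos: [0.5234, -0.0055, 0.2658]
eef_rot: [2.049, 0.335, -2.041]
contact_force: [-0.7, 2.3, 10.5]
opening: 0.0259
```

>>> jog_arm:
  deltas:
    - [[0.05, 0, 0, 0, 0, 0], [0.1, 0, 0, 0, 0, 0], [0.1, 0, 0, 0, 0, 0]]

```text
time_s: 15.68
eef_pos: [0.5238, -0.0055, 0.2656]
eef_rot: [2.05, 0.335, -2.04]
contact_force: [-1.1, 1.4, 13.5]
opening: 0.0254
```

>>> jog_arm:
  deltas:
    - [[0.05, 0, 0, 0, 0, 0], [0.09, 0, 0, 0, 0, 0], [0.09, 0, 0, 0, 0, 0]]

```text
time_s: 15.93
eef_pos: [0.5243, -0.0055, 0.2655]
eef_rot: [2.051, 0.335, -2.038]
contact_force: [-1.2, 2.1, 14.7]
opening: 0.0257
```

>>> jog_arm:
  deltas:
    - [[0, 0, 0, 0, 0, 0], [0, 0, 0, 0, 0, 0], [0, 0, 0, 0, 0, 0], [0, 0, 0, 0, 0, 0], [0, 0, 0, 0, 0, 0], [0, 0, 0, 0, 0, 0]]

```text
time_s: 16.43
eef_pos: [0.5242, -0.0055, 0.2655]
eef_rot: [2.051, 0.335, -2.038]
contact_force: [-0.8, 1.0, 15.5]
opening: 0.0259
```

>>> jog_arm:
  deltas:
    - [[0.03, 0, 0, 0, 0, 0], [0.06, 0, 0, 0, 0, 0], [0.06, 0, 0, 0, 0, 0], [0.06, 0, 0, 0, 0, 0], [0.06, 0, 0, 0, 0, 0], [0.06, 0, 0, 0, 0, 0], [0.06, 0, 0, 0, 0, 0], [0.06, 0, 0, 0, 0, 0]]

```text
time_s: 17.1
eef_pos: [0.5245, -0.0055, 0.2654]
eef_rot: [2.052, 0.334, -2.037]
contact_force: [-0.6, 2.1, 16.6]
opening: 0.0258
```

>>> jog_arm:
  deltas:
    - [[-0.5, 0, 0, 0, 0, 0], [-1, 0, 0, 0, 0, 0], [-2, 0, 0, 0, 0, 0], [-4, 0, 0, 0, 0, 0], [-6, 0, 0, 0, 0, 0], [-8, 0, 0, 0, 0, 0], [-8.3, 0, 0, 0, 0, 0], [-8.3, 0, 0, 0, 0, 0], [-8.3, 0, 0, 0, 0, 0]]

```text
time_s: 17.85
eef_pos: [0.5217, -0.0055, 0.343]
eef_rot: [2.043, 0.337, -2.048]
contact_force: [-0.8, -1.7, -1.2]
opening: 0.0253
```

Run:
```python
from h import *
d,X,s=grab('wrist','w8.png'); print(s["eef_pos"],s["contact_force"]); print(Ro.from_rotvec(s["eef_rot"]).as_matrix().round(3))
fr=d["frame"].astype(int);yel=(fr[...,0]>1.6*fr[...,2])&(fr[...,0]>40)
m=yel&(np.hypot(X[...,0]-.519,X[...,1]+.005)<.018)&(X[...,2]<.15); print(m.sum(),np.percentile(X[m][:,2],[5,25,50,75,95]).round(4) if m.any() else '')
L=tool(X,s);P=L[(np.hypot(L[...,1],L[...,2])<.03)&(L[...,0]>.093)&(L[...,0]<.155)]
o=least_squares(lambda p:np.hypot(P[:,1]-p[0]-p[2]*(P[:,0]-.17),P[:,2]-p[1]-p[3]*(P[:,0]-.17))-.007,[0,0,0,0],loss='soft_l1',f_scale=.001);print(o.x.round(4))
f_=L[(np.hypot(L[...,1],L[...,2])<.014)&(L[...,0]>.155)&(L[...,0]<.164)];print("foot top",np.median(f_[:,0]))
d,X,s=grab('scene','s4.png')
```

```text
[ 0.52169764 -0.00549852  0.34303184] [-0.83788946 -1.7317625  -1.23448598]
[[-0.002  0.32  -0.947]
 [ 0.    -0.947 -0.32 ]
 [-1.    -0.001  0.002]]
401 [0.0945 0.0954 0.0959 0.0964 0.097 ]
[0.0001 0.0029 0.0041 0.0067]
foot top 0.15993080498880277
```

The upper blank's top is now at z 0.096, which gives a stop height of 0.028, and the rod hasn't moved in the grip. I'll take the rod back to its block.

>>> jog_arm:
  deltas:
    - [[0, -2.6, -1.5, 0, 0, 0], [0, -5.8, -3.4, 0, 0, 0], [0, -9, -5.3, 0, 0, 0], [0, -12.2, -7.1, 0, 0, 0], [0, -15.4, -9, 0, 0, 0], [0, -18.6, -10.9, 0, 0, 0], [0, -21.8, -12.7, 0, 0, 0], [0, -24.5, -14.3, 0, 0, 0], [0, -26.3, -15.4, 0, 0, 0], [0, -26.3, -15.4, 0, 0, 0]]

```text
time_s: 18.78
eef_pos: [0.5833, 0.2971, 0.3415]
eef_rot: [2.04, 0.342, -2.046]
contact_force: [-0.4, -1.2, -0.9]
opening: 0.0261
```

>>> jog_arm:
  deltas:
    - [[0, 0, 0, 0, 0, 0], [0, 0, 0, 0, 0, 0], [0, 0, 0, 0, 0, 0]]

```text
time_s: 19.03
eef_pos: [0.5838, 0.2917, 0.3434]
eef_rot: [2.044, 0.334, -2.047]
contact_force: [0.7, 0.1, -1.2]
opening: 0.0258
```

```bash
cat > blk.py <<'E'
from h import *
d,X,s=grab('wrist','w9.png'); print(s["eef_pos"])
L=tool(X,s);P=L[(np.hypot(L[...,1],L[...,2])<.03)&(L[...,0]>.093)&(L[...,0]<.155)]
o=least_squares(lambda p:np.hypot(P[:,1]-p[0]-p[2]*(P[:,0]-.17),P[:,2]-p[1]-p[3]*(P[:,0]-.17))-.007,[0,0,0,0],loss='soft_l1',f_scale=.001);print("foot yz",o.x.round(4))
m=(np.hypot(X[...,0]-.581,X[...,1]-.292)<.06)&(abs(X[...,2]-.06)<.004); R=cv2.minAreaRect(L[m][:,1:].astype(np.float32)); print("block yz",m.sum(),R)
E
python3 blk.py
```

```text
[0.58378861 0.29174657 0.34339424]
foot yz [ 0.0003  0.0016  0.0045 -0.0029]
block yz 4064 ((-0.001802239567041397, 0.0021515414118766785), (0.07008297741413116, 0.0705575942993164), 24.12395668029785)
```

>>> jog_arm:
  deltas:
    - [[1, -0.2, -0.04, 0, 0, 0], [3.5, -0.2, -0.04, 0, 0, 0], [6, -0.2, -0.04, 0, 0, 0], [8.5, -0.2, -0.04, 0, 0, 0], [9.6, -0.2, -0.04, 0, 0, 0], [10, -0.2, -0.04, 0, 0, 0], [10, -0.2, -0.04, 0, 0, 0], [10, -0.2, -0.04, 0, 0, 0]]

```text
time_s: 19.75
eef_pos: [0.5845, 0.295, 0.2456]
eef_rot: [2.048, 0.336, -2.043]
contact_force: [1.1, 0.4, 0.2]
opening: 0.0258
```

```bash
python3 blk.py
```

```text
[0.58448456 0.29502497 0.24559599]
foot yz [0.0003 0.0022 0.0043 0.0011]
block yz 6644 ((0.0013702623546123505, 0.004745069891214371), (0.07020358741283417, 0.07053057849407196), 24.164058685302734)
```

View pics/w9.png

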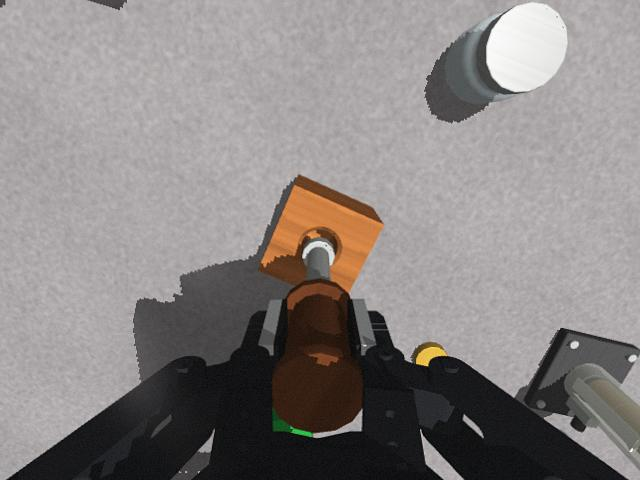

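The foot at (319,252) is just above the hole at (321,243), about 2 mm off. I'll correct and lower slowly.

>>> jog_arm:
  deltas:
    - [[0, 0.1, 0.2, 0, 0, 0], [0.4, 0.1, 0.2, 0, 0, 0], [0.8, 0.1, 0.2, 0, 0, 0], [1.2, 0.1, 0.2, 0, 0, 0], [1.6, 0.1, 0.2, 0, 0, 0], [2.0, 0.1, 0.2, 0, 0, 0], [2.4, 0.1, 0.2, 0, 0, 0], [2.4, 0.1, 0.2, 0, 0, 0]]

```text
time_s: 20.47
eef_pos: [0.5815, 0.2932, 0.2187]
eef_rot: [2.042, 0.336, -2.048]
contact_force: [0.0, -0.8, -2.1]
opening: 0.0258
```

```bash
python3 blk.py
```

```text
[0.58149298 0.29317217 0.21867612]
foot yz [0.0004 0.0022 0.0041 0.0009]
block yz 8325 ((0.0006135106086730957, 0.0006066709756851196), (0.07035759836435318, 0.07054777443408966), 24.15534210205078)
```

>>> jog_arm:
  deltas:
    - [[0.5, 0, -0.15, 0, 0, 0], [1, 0, -0.15, 0, 0, 0], [1.5, 0, -0.15, 0, 0, 0], [2.0, 0, -0.15, 0, 0, 0], [2.5, 0, -0.15, 0, 0, 0], [3.0, 0, -0.15, 0, 0, 0], [3.4, 0, -0.15, 0, 0, 0], [3.7, 0, -0.15, 0, 0, 0], [3.7, 0, -0.15, 0, 0, 0], [3.7, 0, -0.15, 0, 0, 0]]

```text
time_s: 21.35
eef_pos: [0.5835, 0.2939, 0.183]
eef_rot: [2.045, 0.336, -2.046]
contact_force: [-0.1, -0.4, -1.3]
opening: 0.026
```

>>> jog_arm:
  deltas:
    - [[0.1, 0, 0, 0, 0, 0], [0.2, 0, 0, 0, 0, 0], [0.3, 0, 0, 0, 0, 0], [0.4, 0, 0, 0, 0, 0], [0.4, 0, 0, 0, 0, 0]]

```text
time_s: 21.77
eef_pos: [0.5835, 0.2938, 0.1791]
eef_rot: [2.045, 0.336, -2.045]
contact_force: [0.3, -0.0, -1.6]
opening: 0.0256
```

>>> jog_arm:
  deltas:
    - [[0.1, 0, 0, 0, 0, 0], [0.15, 0, 0, 0, 0, 0], [0.15, 0, 0, 0, 0, 0]]

```text
time_s: 22.02
eef_pos: [0.5838, 0.2939, 0.1781]
eef_rot: [2.046, 0.336, -2.045]
contact_force: [0.3, -0.2, 0.9]
opening: 0.026
```

The foot has touched bottom, so I'll release to the same part-open gap and retreat straight up.

>>> jog_arm:
  deltas:
    - [[0, 0, 0, 0, 0, 0], [0, 0, 0, 0, 0, 0], [0, 0, 0, 0, 0, 0], [0, 0, 0, 0, 0, 0], [0, 0, 0, 0, 0, 0], [0, 0, 0, 0, 0, 0]]
  gripper: 0.6

```text
time_s: 22.52
eef_pos: [0.5836, 0.2939, 0.1778]
eef_rot: [2.045, 0.336, -2.045]
contact_force: [-0.4, 0.9, -0.1]
opening: 0.0512
```

>>> jog_arm:
  deltas:
    - [[-1, 0, 0, 0, 0, 0], [-3, 0, 0, 0, 0, 0], [-6, 0, 0, 0, 0, 0], [-9, 0, 0, 0, 0, 0], [-12, 0, 0, 0, 0, 0], [-14, 0, 2, 0, 0, 0], [-14, 0, 6, 0, 0, 0], [-14, 0, 10, 0, 0, 0], [-14, 0, 10, 0, 0, 0], [-14, 0, 10, 0, 0, 0]]

```text
time_s: 23.35
eef_pos: [0.4861, 0.2612, 0.3176]
eef_rot: [2.043, 0.336, -2.047]
contact_force: [0.3, 0.5, 0.3]
opening: 0.0512
```

```bash
python3 - <<'E'
from h import *
d,X,s=grab('wrist'); print(s["eef_pos"],s["time_s"]); top(X,[.581,.292],(.145,.158),.03)
for n in("top","scene"):
    d,X,s=grab(n,n+"9.png")
    if n=="scene":
        top(X,[.5733,-.235],(.028,.04))if 0 else None
    for k,c,z in(("rod",(.581,.292),(.13,.158)),("loupe",(.4805,-.1225),(.018,.03)),("low",(.49,.1445),(.006,.014)),("greenblank",(.635,-.205),(.028,.04)),("greenrod",(.484,.2795),(.12,.15))):
        print(n,k,end=' ')
        try: top(X,c,z,.03)
        except Exception: print("hidden")
E
python3 -c "
import cv2,numpy as np
a=cv2.imread('pics/top9.png')[90:420,100:540];b=cv2.imread('pics/scene9.png')[110:400,190:480]
cv2.imwrite('pics/fin.png',np.hstack([cv2.resize(a,(440,330)),cv2.resize(b,(330,330))]))"
```

```text
[0.48612171 0.26122287 0.31760745] 23.35
2348 mean [0.5816 0.2927 0.1502] mec [0.5813 0.2926] 0.0161 z med 0.1502
top rod 224 mean [0.581  0.2906 0.15  ] mec [0.5816 0.2912] 0.0165 z med 0.1509
top loupe 88 mean [ 0.4799 -0.1229  0.0243] mec [ 0.4798 -0.1226] 0.0159 z med 0.0242
top low 154 mean [0.4898 0.1448 0.0105] mec [0.4845 0.1397] 0.0239 z med 0.0106
top greenblank 125 mean [ 0.635  -0.2051  0.0346] mec [ 0.635  -0.2055] 0.0141 z med 0.035
top greenrod 181 mean [0.4812 0.279  0.1416] mec [0.4835 0.28  ] 0.0163 z med 0.1427
scene rod 157 mean [0.5844 0.2877 0.1454] mec [0.5822 0.2916] 0.017 z med 0.149
scene loupe 107 mean [ 0.4815 -0.1246  0.0228] mec [ 0.4815 -0.124 ] 0.017 z med 0.0232
scene low 95 mean [0.4923 0.1442 0.0104] mec [0.4921 0.1448] 0.0169 z med 0.0107
scene greenblank 159 mean [ 0.6375 -0.2078  0.0332] mec [ 0.637 -0.207] 0.0142 z med 0.0333
scene greenrod 148 mean [0.4882 0.2753 0.1365] mec [0.4848 0.2781] 0.017 z med 0.1406
```

View pics/fin.png

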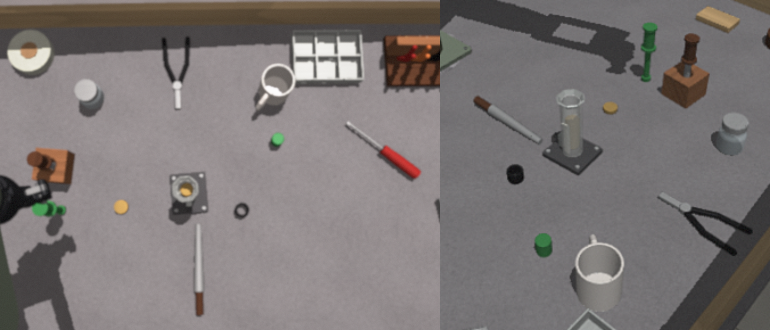

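The rod is back in its block (flange at z 0.150, as before), the blanks are stacked in the tube, and nothing else has moved. I'll hand it in.

```bash
python3 -c "
from h import *
print(r.job_done())"
```

```text
the job is handed in; nothing more can be done
None
```

The job is done and handed in at about 23.5 s of the 69 s allowed.

- **Dropping the blank:** The loose brass blank went into the tube mouth and landed flat on the hung one, with its top at about z 0.118.
- **Pressing:** I pushed both blanks down with the rod. Sliding read about 4 to 6 N at the wrist. Past z 0.266 the force rose at roughly 15 N/mm, close to the stop's rated stiffness. I then held for about 1 s, reading 15 to 16.6 N at the wrist. Allowing for the rod's weight, that is about 16 to 18 N on the blanks. I only read the force at the end of each move, and no reading came near 25 N.
- **After pressing:** The upper blank's top measured z 0.096, which puts the stop at about 28 mm, within its 18 to 30 mm range.
- **Rod:** It stands in its block with its flange at z 0.150, within about 1 mm of its first position, and the gripper is clear.
- **Other things on the bench:** The loupe, low blank and green look-alikes measured where they began, within camera noise. I checked the mandrel, jar, mug, pliers and driver only by eye in the last pictures, and they look unmoved.

No check failed. The one disagreement was 1 to 4 mm between commanded and measured arm positions after some moves, which I corrected from close-up wrist pictures.

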